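# Put the washed slim lunch box back together on the serving tray

## Robot

A 7-joint arm with a two-finger parallel gripper is mounted at the origin on the work surface. World frame = base frame: x ahead of the robot, y to its left, z up, the work surface at z = 0. Lengths are in m, angles in degrees, forces in N, time in s.
With the tool pointing down it reaches from about 0.425 to 0.875 m from the base axis. Payload 4.7 kg.
Tool frame: the origin (TCP) lies between the finger pads; the fingertips stand 8 mm ahead of it and the grasp point (between the pads) lies 11 mm behind it (env.tip_extent is the distance from the TCP to the fingertips, in m); z points along the fingers, y is the line along which they close (so a half turn about z gives the same grasp; the last joint's range is limited). The gripper opens to 87 mm and grips with 3 to 60 N. Pads are 19 mm wide; open, the fingers measure 117 mm over their backs; the gripper's body (75 mm by 190 mm) begins 51 mm behind the grasp point.
Start: joints at [78.157, 18.392, -4.016, 83.108, 1.295, 78.541, -3.26], TCP at [0.142, -0.634, 0.231] pointing down, gripper open.
Joint ranges: [-163.93, 163.93], [-17.29, 119.83], [-79.2, 71.16], [3.27, 140.29], [-89.18, 269.18], [5.43, 117.66], [-154.24, 154.24]. Speed limits (degrees/s): [147.25, 147.25, 180, 180, 180, 180, 180].

## Interface

Orientations are given as [roll, pitch, yaw] about the fixed x, y, z axes, in that order (R = Rz(yaw) Ry(pitch) Rx(roll)).
In Python, from cell import sensors, vision, workorder, env gives the robot as it stands.
- The arm moves only by the tool drive_tool, never from a script. Its argument "moves" is a list of rows, each an object of numbers: "x", "y", "z": the shift along the tool's x, y, z in mm; "rx", "ry", "rz": the turn, a rotation vector about the tool's x, y, z in rad; "fingers": the closure, from -1 (fully open) to 1 (shut). In form: [{"x": .., "y": .., "z": .., "rx": .., "ry": .., "rz": .., "fingers": ..}, ...]. A call has 1 to 20 rows; each row is the pose to reach, as a shift and turn from the pose commanded when the call began, along the tool's axes at that moment; what a row does not reach only later rows make up. A row lasts 1/8 s, in which the tool goes at most 62.5 mm and 10.7 degrees, less where a joint would pass 70% of its speed; a pose out of reach is approached as far as the arm can. A call with a gripper value outside its range is refused whole. The fingers move at their own pace and stop on an object; "force" is the grip in N (left out, the last holds). Time passes only in rows, so rows that repeat a pose let the fingers close. It gives the time, the measured TCP pose, the force, the opening and the grip force at its end, in the units of the state.
- sensors.get_obs(): the state, without advancing time (a new reading comes with each control period).
- vision.read_camera(name): name is "scene" or "top"; returns a dict with "image" (480x640x3 uint8, red, green, blue), "fx", "fy", "cx", "cy" (pixels), "k1" (the pictures are not rectified: a ray, as slopes to the right and down, at radius r is drawn at 1 + k1 r^2 times it, then the intrinsics apply), "R" (3x3) and "t" (3): a world point X has camera coordinates R X + t. Camera axes: x right, y down, z forward; pixel columns grow to the right and rows downward; lengths in m; the calibration is good to about 2 mm. A picture is of the moment at which its call begins. There is no depth.
- workorder.sign_off(): hands the job in; it is judged then, once.
The state is a dict: "time_s": time; "qpos": joint angles; "joint_velocities": joint speeds; "effort": joint torques, N m; "tool_pos": TCP position; "tool_rot": TCP orientation; "force": force on the tool from outside, world axes, zero at the start; "wrist_torque": the same for the moment, N m; "grip_width": finger opening in m; "grasp_force": force on a finger pad.
Only numpy, scipy, OpenCV 4.12 (cv2) and the standard library are available. Lean on these libraries where they do the work, as an engineer would, in place of code of your own. Each camera call takes 0.05 s, during which the arm holds its last target. There are 200 camera calls.

## Task

Put the washed lunch box back together, building it up on the wooden tray one piece at a time: stand the deep, undivided box lengthwise in the tray, then seat the box with one partition on it, then the shallow box with two partitions, and last the lid. Each piece must sit fully home in the one below, the finished stack standing free and upright, and the remote control, the mug and the candle jar must stay where they are.

Things in the scene. Friction and masses are not known exactly. Their poses are not given: they have to be found in the camera images.
- deep_tier: Deep bottom tier, no partitions, 60 mm high in all. Off-white plastic, open top, 160 (along own x) x 62 mm, walls 2.5 mm. Below, a foot 5 mm high, 150 x 52 mm (lowest half 144 x 46), fits into the 155 x 57 mm mouth of the tier below until the shoulder above the foot meets the rim; either way round. Origin: centre of the foot's underside, z up.
- middle_tier: Middle tier, one cross partition, 48 mm high in all. Off-white plastic, open top, 160 (along own x) x 62 mm, walls 2.5 mm. Below, a foot 5 mm high, 150 x 52 mm (lowest half 144 x 46), fits into the 155 x 57 mm mouth of the tier below until the shoulder above the foot meets the rim; either way round. Origin: centre of the foot's underside, z up. Seated, it is 55 mm above the deep tier's.
- shallow_tier: Shallow top tier, two cross partitions, 38 mm high in all. Off-white plastic, open top, 160 (along own x) x 62 mm, walls 2.5 mm. Below, a foot 5 mm high, 150 x 52 mm (lowest half 144 x 46), fits into the 155 x 57 mm mouth of the tier below until the shoulder above the foot meets the rim; either way round. Origin: centre of the foot's underside, z up. Seated, it is 43 mm above the middle tier's.
- lid: Closed lid, off-white plastic, 166 (along own x) x 66 mm, 24 mm high: dark rubber plug 5 mm high below (150 x 52 mm, lowest half 144 x 46), straight sides from 5 to 20 mm height, top panel 154 x 54 mm. Lies on its plug, which fits into the shallow tier's mouth. Origin: centre of the plug's underside, z up; seated, it is 33 mm above the shallow tier's.
- tray: Wooden serving tray, fixed to the table, 224 (along own x) x 120 mm, 16 mm high, walls 8 mm (inside 208 x 104 mm), steel handle bars over the two short ends up to 29 mm height. Origin: centre of its underside; the inner floor is 8 mm above it.
- remote: Grey television remote control, 150 x 44 x 16 mm, lying flat among the pieces, not to be moved. Origin: centre of its underside, long side along x.
- mug: Blue ceramic mug, 78 mm across, 85 mm high, handle towards its own +y, beyond the pieces, not to be moved. Origin: centre of its underside.
- candle_jar: Amber glass candle jar, 72 mm across, 80 mm high, beyond the pieces, not to be moved. Origin: centre of its underside.
There are look-alikes about, which are no part of the job. What is shaped like the lid but pink or yellow is not meant.

How it is judged:
By the outcome, as a careful person would: the job done as asked, in the order asked, and still so for the second after the job is handed in, with the robot touching nothing.
It also fails if it takes over 120 s, if anything falls off the work surface, if the arm or the gripper's body presses on something with over 40 N, if the wrist force passes 120 N, or if a joint passes its speed limit or range.

## Working session

There is one attempt and no reset: what is moved stays moved. The work goes in short steps, Python scripts to look and compute and a tool call to move; the robot and the scene stay as the last step left them, time stands still between calls to the robot, and variables do not carry over. Pictures are saved under pics/ and viewed, at most 14 in all, crops included, and the job is handed in when it is done.

Besides the shell and the picture viewer there is one more tool, called after "Emit:" as a command line: name --argument value ..., lists and objects as JSON in quotes. drive_tool: Moves the arm, as the interface text tells. Its arguments: {"type":"object","properties":{"moves":{"type":"array"},"force":{"type":"number"}},"required":["moves"]}

```bash
mkdir -p pics; cat > h.py <<'E'
import numpy as np, cv2
from cell import sensors, vision, workorder, env
from scipy.spatial.transform import Rotation as Rn
def ray(c,u,v):
    K=np.array([[c['fx'],0,c['cx']],[0,c['fy'],c['cy']],[0,0,1]],float)
    x=(u-c['cx'])/c['fx'];y=(v-c['cy'])/c['fy']
    a,b=x,y
    for _ in range(30):
        s=1+c['k1']*(a*a+b*b);a,b=x/s,y/s
    R=np.array(c['R']);t=np.array(c['t'])
    return -R.T@t, R.T@np.array([a,b,1.])
def onz(c,u,v,z):
    o,d=ray(c,u,v);return o+d*(z-o[2])/d[2]
def proj(c,X):
    p=np.array(c['R'])@np.array(X)+np.array(c['t']);a,b=p[0]/p[2],p[1]/p[2];s=1+c['k1']*(a*a+b*b)
    return c['cx']+c['fx']*a*s,c['cy']+c['fy']*b*s
def shot(n,f):
    c=vision.read_camera(n);cv2.imwrite('pics/'+f,cv2.cvtColor(c['image'],cv2.COLOR_RGB2BGR));return c
E
python3 - <<'E'
from h import *
import pickle
d={}
for n in('scene','top'):
    c=d[n]=shot(n,n+'0.png');o,_=ray(c,0,0);print(n,o,np.array(c['R'])[2],c['fx'],c['k1'])
pickle.dump(d,open('d0.pkl','wb'))
print(sensors.get_obs())
E
```

```text
scene [1.1676934  0.79407487 0.73054377] [-0.49931792 -0.68066402 -0.53607658] 521.8342910988721 -0.09762884695832616
top [ 0.33038213 -0.10042352  1.22545888] [ 0.17224619  0.00132987 -0.98505303] 449.3632464326465 0.004510063279201749
{'time_s': 0.1, 'qpos': array([78.15747227, 18.43347846, -4.01454591, 83.16768196,  1.29570119,
       78.54108922, -3.26013905]), 'joint_velocities': array([-0.01654853, -0.10518889, -0.00397844, -0.26622087,  0.03730913,
        0.08154345, -0.17513404]), 'effort': array([-1.88390995e-04, -4.92569160e+01, -4.05783020e-01, -3.13399172e+01,
       -6.42319769e-02,  3.94957792e-02,  7.18140700e-05]), 'tool_pos': array([ 0.14218352, -0.6337662 ,  0.22958788]), 'tool_rot': array([-1.79903017e+02,  6.47922779e-03,  1.26511882e+01]), 'force': array([ 0.25542877,  0.0498286 , -0.62984882]), 'wrist_torque': array([ 0.00456913,  0.02011564, -0.02733909]), 'grasp_force': 0.0, 'grip_width': 0.0871133494656543}
```

View pics/scene0.png

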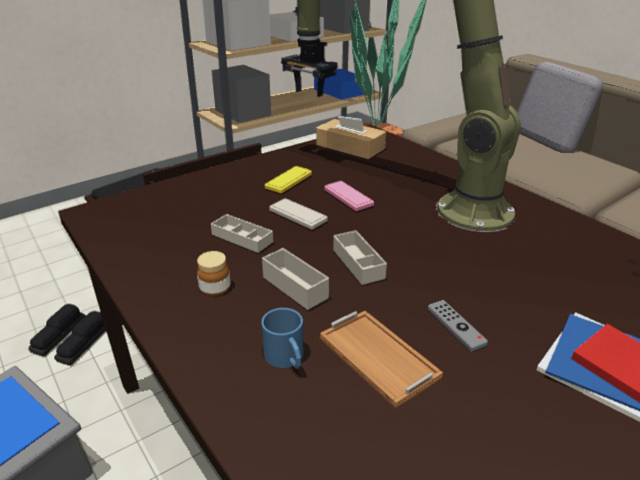

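View pics/top0.png

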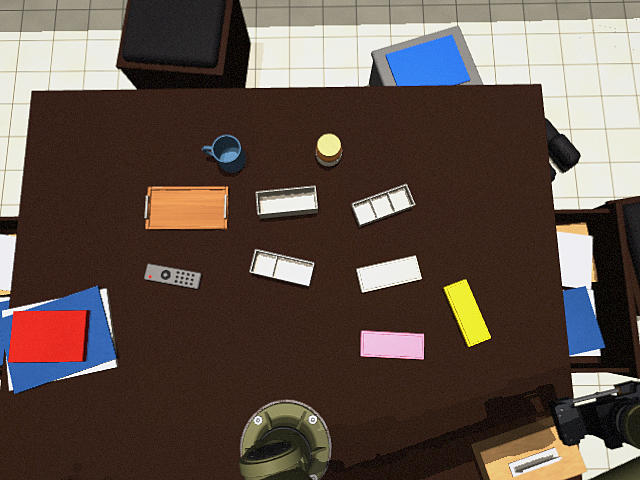

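Candidates in the top picture: the open boxes are at (287,202) deep and undivided, (282,268) with one partition, and (383,205) with two. The lid-shaped pieces are at (389,273) off-white, (392,345) pink and (467,313) yellow. I choose the off-white one as the lid. The tray is at (187,208), remote (173,276), mug (228,153) and jar (329,148). Next is a close crop to confirm these.

```bash
python3 - <<'E'
from h import *
import pickle
d=pickle.load(open('d0.pkl','rb'));c=d['top'];im=c['image']
cv2.imwrite('pics/crop1.png',cv2.resize(cv2.cvtColor(im[178:300,240:440],cv2.COLOR_RGB2BGR),None,fx=4,fy=4,interpolation=cv2.INTER_CUBIC))
hsv=cv2.cvtColor(im,cv2.COLOR_RGB2HSV)
def rect(c,m,z,lab):
    m=cv2.morphologyEx(m.astype('uint8'),cv2.MORPH_CLOSE,np.ones((3,3)))
    for k in cv2.findContours(m,cv2.RETR_EXTERNAL,cv2.CHAIN_APPROX_NONE)[0]:
        if cv2.contourArea(k)<300: continue
        P=np.float32([onz(c,u,v,z)[:2]*1000 for u,v in k[:,0]])
        r=cv2.minAreaRect(P)
        print(lab,cv2.boundingRect(k),np.round(r[0],1),np.round(r[1],1),round(r[2],1))
V=hsv[...,2];S=hsv[...,1]
for lab,z,(x0,y0,x1,y1) in [('deep',.06,(245,178,325,228)),('mid',.048,(245,240,325,295)),('shal',.038,(345,178,420,232)),('lid',.02,(350,250,430,300)),('tray',.016,(135,178,240,240))]:
    m=np.zeros(V.shape,bool);m[y0:y1,x0:x1]=True
    for th in (90,130):
        rect(c,m&(V>th),z,lab+str(th))
E
```

```text
deep90 (255, 185, 63, 30) [638.3  -6.2] [ 66.  163.6] 5.2
deep130 (256, 186, 62, 29) [637.7  -6.5] [ 64.  161.9] 5.1
mid90 (249, 249, 66, 37) [458.9   7.2] [162.8  65.3] 76.2
mid130 (249, 249, 65, 37) [458.8   6.8] [161.5  63.6] 76.3
shal90 (352, 184, 64, 41) [ 628.5 -266.8] [ 65.9 163.8] 19.5
shal130 (352, 184, 64, 41) [ 628.1 -267.7] [ 64.4 162.3] 19.6
lid90 (356, 255, 66, 38) [ 440.5 -277.8] [ 67.2 167.2] 12.0
lid130 (356, 255, 66, 38) [ 440.4 -278.2] [ 66.6 165.6] 12.0
tray90 (144, 186, 85, 43) [632.4 274.9] [230.2 119.4] 89.2
tray130 (144, 186, 84, 43) [632.4 274.7] [228.6 119.4] 89.2
```

View pics/crop1.png

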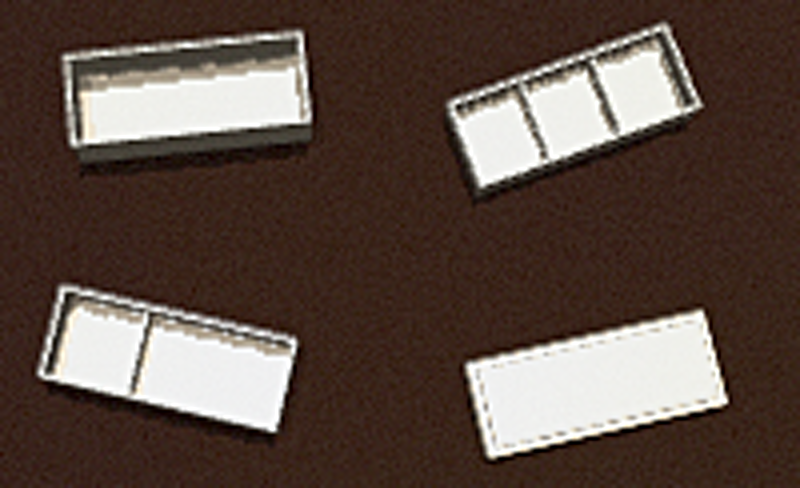

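The crop confirms the choices. Each off-white piece measures within about 3 mm of its stated size, and the partition counts are 0, 1 and 2. Next I plan the first reach.

```bash
cat >> h.py <<'E'
def plan(*wps):
    o=sensors.get_obs();p=np.array(o['tool_pos']);R=Rn.from_euler('xyz',o['tool_rot'],degrees=True)
    for x,y,z,yaw in wps:
        T=Rn.from_euler('xyz',[180,0,yaw],degrees=True)
        print((x,y,z,yaw),'shift',np.round(R.inv().apply(np.array([x,y,z])*1e-3-p)*1000,1),'rot',np.round((R.inv()*T).as_rotvec(),4))
E
python3 - <<'E'
from h import *
import pickle
d=pickle.load(open('d0.pkl','rb'))
# stereo check of two points: scene projection of measured rim corners vs blob corners
c=d['scene'];V=cv2.cvtColor(c['image'],cv2.COLOR_RGB2HSV)[...,2]
for n,x,y,z,a,l,w in [('deep',638,-6.3,60,5.15,160,62),('mid',458.8,7,48,-13.75,160,62),('shal',628.3,-267.3,38,19.55,160,62),('lid',440.5,-278,20,12,166,66)]:
    s=np.array([np.cos(np.radians(a)),np.sin(np.radians(a))]);L=np.array([-s[1],s[0]])
    print(n,[tuple(np.round(proj(c,np.append((np.array([x,y])+i*l/2*L+j*w/2*s),z)/1000),1)) for i in(-1,1) for j in (-1,1)])
t=d['top']
print('mug',onz(t,228,149,.085),'jar',onz(t,329,147,.08))
plan((638,-6,150,95.1),(638,-6,31,95.1))
E
python3 - <<'E'
import cv2
im=cv2.imread('pics/scene0.png')
cv2.imwrite('pics/crop2.png',cv2.resize(im[190:310,200:400],None,fx=4,fy=4,interpolation=cv2.INTER_CUBIC))
E
```

```text
deep [(np.float64(282.2), np.float64(247.9)), (np.float64(261.2), np.float64(257.6)), (np.float64(328.0), np.float64(277.7)), (np.float64(306.5), np.float64(289.2))]
mid [(np.float64(355.1), np.float64(230.3)), (np.float64(332.9), np.float64(235.2)), (np.float64(385.8), np.float64(263.2)), (np.float64(361.9), np.float64(269.2))]
shal [(np.float64(225.8), np.float64(213.9)), (np.float64(210.0), np.float64(223.4)), (np.float64(271.9), np.float64(230.7)), (np.float64(256.6), np.float64(241.3))]
lid [(np.float64(284.5), np.float64(197.8)), (np.float64(268.4), np.float64(205.8)), (np.float64(327.2), np.float64(216.0)), (np.float64(311.3), np.float64(225.0))]
mug [0.77230488 0.14701203 0.085     ] jar [ 0.77609823 -0.12272018  0.08      ]
(638, -6, 150, 95.1) shift [ 621.3 -503.8   80.4] rot [-1.500e-03 -1.100e-03 -1.439e+00]
(638, -6, 31, 95.1) shift [ 621.3 -503.6  199.4] rot [-1.500e-03 -1.100e-03 -1.439e+00]
```

View pics/crop2.png

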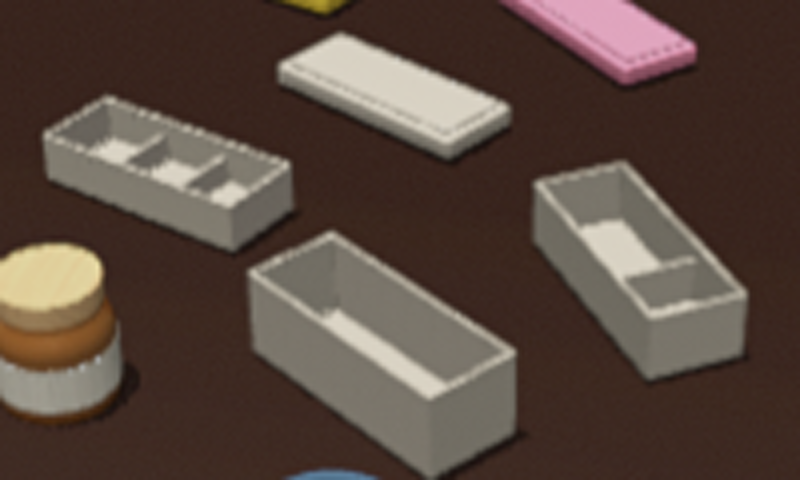

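The scene crop agrees with the predicted deep rim corners to about 1.3 px (2–3 mm). For example, it shows (283,248) and (308,289.5) against predictions of (282,248) and (306.5,289). I'll move now.

Emit:
drive_tool --moves '[{"x":621.3,"y":-503.8,"z":80,"rz":-1.439,"fingers":-1},{"x":621.3,"y":-503.8,"z":80,"rz":-1.439,"fingers":-1},{"x":621.3,"y":-503.8,"z":80,"rz":-1.439,"fingers":-1},{"x":621.3,"y":-503.8,"z":80,"rz":-1.439,"fingers":-1},{"x":621.3,"y":-503.8,"z":80,"rz":-1.439,"fingers":-1},{"x":621.3,"y":-503.8,"z":80,"rz":-1.439,"fingers":-1},{"x":621.3,"y":-503.8,"z":80,"rz":-1.439,"fingers":-1},{"x":621.3,"y":-503.8,"z":80,"rz":-1.439,"fingers":-1},{"x":621.3,"y":-503.8,"z":80,"rz":-1.439,"fingers":-1},{"x":621.3,"y":-503.8,"z":80,"rz":-1.439,"fingers":-1},{"x":621.3,"y":-503.8,"z":80,"rz":-1.439,"fingers":-1},{"x":621.3,"y":-503.8,"z":80,"rz":-1.439,"fingers":-1},{"x":621.3,"y":-503.8,"z":80,"rz":-1.439,"fingers":-1},{"x":621.3,"y":-503.8,"z":80,"rz":-1.439,"fingers":-1},{"x":621.3,"y":-503.8,"z":80,"rz":-1.439,"fingers":-1},{"x":621.3,"y":-503.8,"z":80,"rz":-1.439,"fingers":-1}]' --force 15

```text
invalid input at $.moves[0]: expected keys x, y, z, rx, ry, rz, fingers
```

All keys are needed.

Emit:
drive_tool --moves '[{"x":621.3,"y":-503.8,"z":80,"rx":0,"ry":0,"rz":-1.439,"fingers":-1},{"x":621.3,"y":-503.8,"z":80,"rx":0,"ry":0,"rz":-1.439,"fingers":-1},{"x":621.3,"y":-503.8,"z":80,"rx":0,"ry":0,"rz":-1.439,"fingers":-1},{"x":621.3,"y":-503.8,"z":80,"rx":0,"ry":0,"rz":-1.439,"fingers":-1},{"x":621.3,"y":-503.8,"z":80,"rx":0,"ry":0,"rz":-1.439,"fingers":-1},{"x":621.3,"y":-503.8,"z":80,"rx":0,"ry":0,"rz":-1.439,"fingers":-1},{"x":621.3,"y":-503.8,"z":80,"rx":0,"ry":0,"rz":-1.439,"fingers":-1},{"x":621.3,"y":-503.8,"z":80,"rx":0,"ry":0,"rz":-1.439,"fingers":-1},{"x":621.3,"y":-503.8,"z":80,"rx":0,"ry":0,"rz":-1.439,"fingers":-1},{"x":621.3,"y":-503.8,"z":80,"rx":0,"ry":0,"rz":-1.439,"fingers":-1},{"x":621.3,"y":-503.8,"z":80,"rx":0,"ry":0,"rz":-1.439,"fingers":-1},{"x":621.3,"y":-503.8,"z":80,"rx":0,"ry":0,"rz":-1.439,"fingers":-1},{"x":621.3,"y":-503.8,"z":80,"rx":0,"ry":0,"rz":-1.439,"fingers":-1},{"x":621.3,"y":-503.8,"z":80,"rx":0,"ry":0,"rz":-1.439,"fingers":-1},{"x":621.3,"y":-503.8,"z":80,"rx":0,"ry":0,"rz":-1.439,"fingers":-1},{"x":621.3,"y":-503.8,"z":80,"rx":0,"ry":0,"rz":-1.439,"fingers":-1}]' --force 15

```text
time_s: 2.1
tool_pos: [0.6377, -0.0089, 0.1505]
tool_rot: [-180.0, 0.1, 94.9]
force: [0.1, -0.5, -0.2]
grip_width: 0.087
grasp_force: 0.0
```

```bash
python3 - <<'E'
from h import *
o=sensors.get_obs();print(o['tool_pos'],o['tool_rot'],o['qpos'],o['time_s'])
plan((638,-6,31,95.1))
E
```

```text
[ 0.6377148  -0.00889839  0.15048117] [-1.79970045e+02  8.62285233e-02  9.49455425e+01] [ 28.74265653  24.36804486 -39.0874274   89.67924863  15.9947223
  71.67193698  -7.97116246] 2.1
(638, -6, 31, 95.1) shift [  3.    0.6 119.5] rot [-0.0005  0.0015 -0.0027]
```

Emit:
drive_tool --moves '[{"x":2,"y":0.6,"z":60,"rx":0,"ry":0,"rz":-0.002,"fingers":-1},{"x":2,"y":0.6,"z":90,"rx":0,"ry":0,"rz":-0.002,"fingers":-1},{"x":2,"y":0.6,"z":119,"rx":0,"ry":0,"rz":-0.002,"fingers":-1},{"x":2,"y":0.6,"z":119,"rx":0,"ry":0,"rz":-0.002,"fingers":-1},{"x":2,"y":0.6,"z":119,"rx":0,"ry":0,"rz":-0.002,"fingers":1},{"x":2,"y":0.6,"z":119,"rx":0,"ry":0,"rz":-0.002,"fingers":1},{"x":2,"y":0.6,"z":119,"rx":0,"ry":0,"rz":-0.002,"fingers":1},{"x":2,"y":0.6,"z":119,"rx":0,"ry":0,"rz":-0.002,"fingers":1},{"x":2,"y":0.6,"z":119,"rx":0,"ry":0,"rz":-0.002,"fingers":1},{"x":2,"y":0.6,"z":119,"rx":0,"ry":0,"rz":-0.002,"fingers":1}]' --force 15

```text
time_s: 3.35
tool_pos: [0.6386, -0.0048, 0.0325]
tool_rot: [-180.0, 0.0, 95.2]
force: [-2.0, -0.7, 5.9]
grip_width: 0.0623
grasp_force: 15.0
```

```bash
python3 - <<'E'
from h import *
plan((638,-6,150,95.1),(632,275,150,89.2))
E
```

```text
(638, -6, 150, 95.1) shift [  -1.3   -0.7 -117.5] rot [-0.0002  0.0008  0.0019]
(632, 275, 150, 89.2) shift [ 279.1   18.8 -117.7] rot [-0.0002  0.0008  0.1049]
```

Emit:
drive_tool --moves '[{"x":-1,"y":0,"z":-20,"rx":0,"ry":0,"rz":0,"fingers":1},{"x":-1,"y":0,"z":-60,"rx":0,"ry":0,"rz":0,"fingers":1},{"x":-1,"y":0,"z":-100,"rx":0,"ry":0,"rz":0,"fingers":1},{"x":10,"y":1,"z":-117,"rx":0,"ry":0,"rz":0.01,"fingers":1},{"x":40,"y":3,"z":-117,"rx":0,"ry":0,"rz":0.02,"fingers":1},{"x":80,"y":6,"z":-117,"rx":0,"ry":0,"rz":0.03,"fingers":1},{"x":120,"y":8,"z":-117,"rx":0,"ry":0,"rz":0.05,"fingers":1},{"x":160,"y":11,"z":-117,"rx":0,"ry":0,"rz":0.07,"fingers":1},{"x":200,"y":14,"z":-117,"rx":0,"ry":0,"rz":0.085,"fingers":1},{"x":240,"y":16,"z":-117,"rx":0,"ry":0,"rz":0.1,"fingers":1},{"x":270,"y":18.8,"z":-117,"rx":0,"ry":0,"rz":0.105,"fingers":1},{"x":279,"y":18.8,"z":-117,"rx":0,"ry":0,"rz":0.105,"fingers":1},{"x":279,"y":18.8,"z":-117,"rx":0,"ry":0,"rz":0.105,"fingers":1},{"x":279,"y":18.8,"z":-117,"rx":0,"ry":0,"rz":0.105,"fingers":1}]' --force 20

```text
time_s: 5.1
tool_pos: [0.6326, 0.2727, 0.1482]
tool_rot: [180.0, 0.1, 89.1]
force: [-0.2, -0.5, -2.0]
grip_width: 0.0618
grasp_force: 20.0
```

```bash
python3 - <<'E'
from h import *
plan((632,275,41.5,89.2))
o=sensors.get_obs();print(o['qpos'],o['force'])
E
```

```text
(632, 275, 41.5, 89.2) shift [  2.4  -0.7 106.7] rot [ 0.      0.0018 -0.0023]
[  3.04757399  31.32559802 -40.62369455  81.64769937  20.6405192
  74.61814917 -39.84578958] [-0.2399994  -0.54684085 -2.03312687]
```

Emit:
drive_tool --moves '[{"x":2.4,"y":-0.7,"z":30,"rx":0,"ry":0,"rz":0,"fingers":1},{"x":2.4,"y":-0.7,"z":60,"rx":0,"ry":0,"rz":0,"fingers":1},{"x":2.4,"y":-0.7,"z":85,"rx":0,"ry":0,"rz":0,"fingers":1},{"x":2.4,"y":-0.7,"z":95,"rx":0,"ry":0,"rz":0,"fingers":1},{"x":2.4,"y":-0.7,"z":101,"rx":0,"ry":0,"rz":0,"fingers":1},{"x":2.4,"y":-0.7,"z":105,"rx":0,"ry":0,"rz":0,"fingers":1},{"x":2.4,"y":-0.7,"z":107,"rx":0,"ry":0,"rz":0,"fingers":1},{"x":2.4,"y":-0.7,"z":107.5,"rx":0,"ry":0,"rz":0,"fingers":1},{"x":2.4,"y":-0.7,"z":107.5,"rx":0,"ry":0,"rz":0,"fingers":1}]'

```text
time_s: 6.22
tool_pos: [0.6315, 0.2776, 0.0414]
tool_rot: [180.0, -0.0, 89.2]
force: [0.2, -0.2, -1.6]
grip_width: 0.062
grasp_force: 20.0
```

Emit:
drive_tool --moves '[{"x":0,"y":0,"z":1,"rx":0,"ry":0,"rz":0,"fingers":1},{"x":0,"y":0,"z":2,"rx":0,"ry":0,"rz":0,"fingers":1},{"x":0,"y":0,"z":2,"rx":0,"ry":0,"rz":0,"fingers":1}]'

```text
time_s: 6.6
tool_pos: [0.6315, 0.2776, 0.0405]
tool_rot: [180.0, 0.0, 89.2]
force: [-1.8, -0.6, 6.4]
grip_width: 0.0617
grasp_force: 20.0
```

Emit:
drive_tool --moves '[{"x":0,"y":0,"z":0,"rx":0,"ry":0,"rz":0,"fingers":-1},{"x":0,"y":0,"z":0,"rx":0,"ry":0,"rz":0,"fingers":-1},{"x":0,"y":0,"z":0,"rx":0,"ry":0,"rz":0,"fingers":-1},{"x":0,"y":0,"z":0,"rx":0,"ry":0,"rz":0,"fingers":-1},{"x":0,"y":0,"z":-20,"rx":0,"ry":0,"rz":0,"fingers":-1},{"x":0,"y":0,"z":-60,"rx":0,"ry":0,"rz":0,"fingers":-1},{"x":0,"y":0,"z":-110,"rx":0,"ry":0,"rz":0,"fingers":-1},{"x":0,"y":0,"z":-110,"rx":0,"ry":0,"rz":0,"fingers":-1}]'

```text
time_s: 7.6
tool_pos: [0.634, 0.2797, 0.1562]
tool_rot: [179.4, -0.3, 89.2]
force: [-1.2, 0.1, -1.1]
grip_width: 0.087
grasp_force: 0.0
```

```bash
python3 - <<'E'
from h import *
plan((459,6,130,76.2),(459,6,23,76.2))
E
```

```text
(459, 6, 130, 76.2) shift [-276.2 -171.4   23.3] rot [ 0.009  -0.0057  0.227 ]
(459, 6, 23, 76.2) shift [-276.7 -172.5  130.3] rot [ 0.009  -0.0057  0.227 ]
```

Emit:
drive_tool --moves '[{"x":-60,"y":-40,"z":5,"rx":0,"ry":0,"rz":0.05,"fingers":-1},{"x":-120,"y":-75,"z":10,"rx":0,"ry":0,"rz":0.1,"fingers":-1},{"x":-175,"y":-110,"z":15,"rx":0,"ry":0,"rz":0.15,"fingers":-1},{"x":-230,"y":-145,"z":20,"rx":0,"ry":0,"rz":0.2,"fingers":-1},{"x":-260,"y":-165,"z":20,"rx":0,"ry":0,"rz":0.227,"fingers":-1},{"x":-273,"y":-172,"z":20,"rx":0,"ry":0,"rz":0.227,"fingers":-1},{"x":-273,"y":-172,"z":20,"rx":0,"ry":0,"rz":0.227,"fingers":-1},{"x":-273,"y":-172,"z":20,"rx":0,"ry":0,"rz":0.227,"fingers":-1},{"x":-273,"y":-172,"z":20,"rx":0,"ry":0,"rz":0.227,"fingers":-1},{"x":-273,"y":-172,"z":20,"rx":0,"ry":0,"rz":0.227,"fingers":-1}]'

```text
time_s: 8.85
tool_pos: [0.4558, 0.0078, 0.1289]
tool_rot: [-180.0, -0.0, 76.3]
force: [-0.5, 0.5, 0.2]
grip_width: 0.0869
grasp_force: 0.0
```

```bash
python3 - <<'E'
from h import *
plan((459,6,23,76.2))
c=shot('top','top1.png')
im=c['image'];V=im.max(2)
m=np.zeros(V.shape,'uint8');m[178:240,135:240]=1
w=(im.min(2)>120).astype('uint8')*m
for k in cv2.findContours(cv2.morphologyEx(w,cv2.MORPH_CLOSE,np.ones((9,9))),cv2.RETR_EXTERNAL,cv2.CHAIN_APPROX_NONE)[0]:
    if cv2.contourArea(k)<300: continue
    P=np.float32([onz(c,u,v,.068)[:2]*1000 for u,v in k[:,0]]);print(cv2.boundingRect(k),cv2.minAreaRect(P))
cv2.imwrite('pics/crop3.png',cv2.resize(cv2.cvtColor(im[140:300,130:330],cv2.COLOR_RGB2BGR),None,fx=3,fy=3,interpolation=cv2.INTER_CUBIC))
E
```

```text
(459, 6, 23, 76.2) shift [ -1.1   3.6 105.9] rot [-0.0004 -0.0004  0.0017]
(144, 187, 67, 38) ((624.2383422851562, 281.5213317871094), (172.5511474609375, 100.67469787597656), 89.65213012695312)
```

View pics/crop3.png

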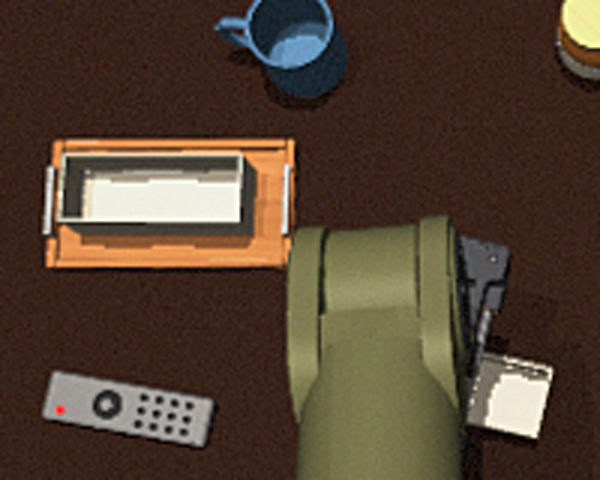

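The deep tier stands upright inside the tray, with rim corners near crop (62,154), (243,155), (240,224) and (58,224). The mug and remote are untouched.

Emit:
drive_tool --moves '[{"x":-1,"y":3,"z":50,"rx":0,"ry":0,"rz":0,"fingers":-1},{"x":-1,"y":3,"z":80,"rx":0,"ry":0,"rz":0,"fingers":-1},{"x":-1,"y":3,"z":106,"rx":0,"ry":0,"rz":0,"fingers":-1},{"x":-1,"y":3,"z":106,"rx":0,"ry":0,"rz":0,"fingers":-1},{"x":-1,"y":3,"z":106,"rx":0,"ry":0,"rz":0,"fingers":1},{"x":-1,"y":3,"z":106,"rx":0,"ry":0,"rz":0,"fingers":1},{"x":-1,"y":3,"z":106,"rx":0,"ry":0,"rz":0,"fingers":1},{"x":-1,"y":3,"z":106,"rx":0,"ry":0,"rz":0,"fingers":1},{"x":-1,"y":3,"z":106,"rx":0,"ry":0,"rz":0,"fingers":1},{"x":-1,"y":3,"z":106,"rx":0,"ry":0,"rz":0,"fingers":1}]' --force 20

```text
time_s: 10.15
tool_pos: [0.4583, 0.0051, 0.0237]
tool_rot: [180.0, 0.0, 76.2]
force: [-2.3, -0.1, 5.7]
grip_width: 0.0621
grasp_force: 20.0
```

```bash
python3 - <<'E'
from h import *
import cv2,pickle
d=pickle.load(open('d0.pkl','rb'));c=d['top']
P=[onz(c,130+(x-1)/3,140+(y-1)/3,.068)*1000 for x,y in [(62,154),(243,155),(240,224),(58,224)]];print(np.round(P),np.mean(P,0))
plan((459,6,110,76.2),(631.5,277.3,180,89.2))
E
```

```text
[[664. 355.  68.]
 [661. 194.  68.]
 [598. 195.  68.]
 [600. 355.  68.]] [630.88184586 274.84147113  68.        ]
(459, 6, 110, 76.2) shift [  1.    0.4 -86.3] rot [ 0.0003  0.0005 -0.0002]
(631.5, 277.3, 180, 89.2) shift [ 305.6  103.2 -156.4] rot [ 2.000e-04  6.000e-04 -2.271e-01]
```

Emit:
drive_tool --moves '[{"x":0,"y":0,"z":-20,"rx":0,"ry":0,"rz":0,"fingers":1},{"x":0,"y":0,"z":-60,"rx":0,"ry":0,"rz":0,"fingers":1},{"x":10,"y":3,"z":-100,"rx":0,"ry":0,"rz":0,"fingers":1},{"x":50,"y":16,"z":-126,"rx":0,"ry":0,"rz":-0.03,"fingers":1},{"x":90,"y":30,"z":-126,"rx":0,"ry":0,"rz":-0.06,"fingers":1},{"x":130,"y":44,"z":-126,"rx":0,"ry":0,"rz":-0.1,"fingers":1},{"x":170,"y":58,"z":-126,"rx":0,"ry":0,"rz":-0.13,"fingers":1},{"x":210,"y":72,"z":-126,"rx":0,"ry":0,"rz":-0.16,"fingers":1},{"x":250,"y":86,"z":-126,"rx":0,"ry":0,"rz":-0.19,"fingers":1},{"x":285,"y":98,"z":-126,"rx":0,"ry":0,"rz":-0.22,"fingers":1},{"x":302,"y":104,"z":-126,"rx":0,"ry":0,"rz":-0.227,"fingers":1},{"x":302,"y":104,"z":-126,"rx":0,"ry":0,"rz":-0.227,"fingers":1},{"x":302,"y":104,"z":-126,"rx":0,"ry":0,"rz":-0.227,"fingers":1},{"x":302,"y":104,"z":-126,"rx":0,"ry":0,"rz":-0.227,"fingers":1},{"x":302,"y":104,"z":-126,"rx":0,"ry":0,"rz":-0.227,"fingers":1},{"x":302,"y":104,"z":-126,"rx":0,"ry":0,"rz":-0.227,"fingers":1}]'

```text
time_s: 12.15
tool_pos: [0.6313, 0.2731, 0.1492]
tool_rot: [180.0, 0.0, 89.2]
force: [-0.7, 0.3, -1.1]
grip_width: 0.0619
grasp_force: 20.0
```

```bash
python3 - <<'E'
from h import *
plan((631.5,273.7,86.7,89.2))
c=shot('scene','s2.png')
cv2.imwrite('pics/crop4.png',cv2.resize(cv2.cvtColor(c['image'][250:430,270:470],cv2.COLOR_RGB2BGR),None,fx=3,fy=3,interpolation=cv2.INTER_CUBIC))
E
```

```text
(631.5, 273.7, 86.7, 89.2) shift [ 0.7  0.2 62.5] rot [ 0.0003  0.0004 -0.0006]
```

View pics/crop4.png

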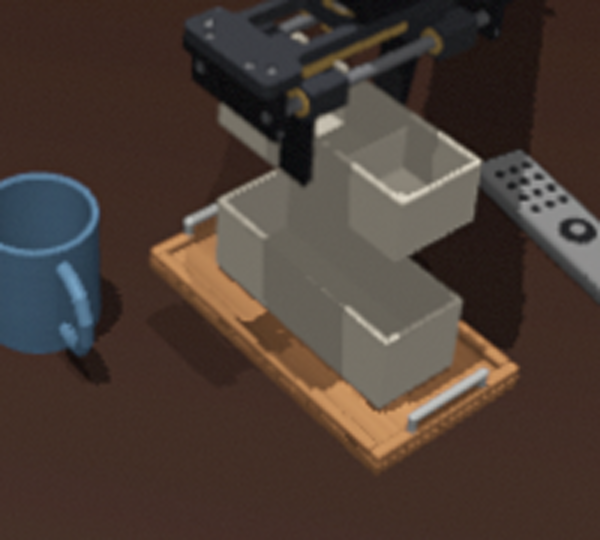

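```bash
python3 - <<'E'
from h import *
import pickle
c=pickle.load(open('d0.pkl','rb'))['scene']
for z,L in ((.1735,[(403,203),(480,158)]),(.068,[(388,341),(461,299)])):
    for x,y in L: print(z,np.round(onz(c,270+(x-1)/3,250+(y-1)/3,z)*1000,1))
E
```

```text
0.1735 [663.3 354.3 173.5]
0.1735 [600.5 352.5 173.5]
0.068 [662.  354.9  68. ]
0.068 [602.3 356.1  68. ]
```

The held tier is aligned with the deep one to about 2 mm: end corners near y=353 against 355, and x centres at 632 for both. I'll lower it with a +1.4 mm shift.

Emit:
drive_tool --moves '[{"x":1.4,"y":0.2,"z":25,"rx":0,"ry":0,"rz":0,"fingers":1},{"x":1.4,"y":0.2,"z":45,"rx":0,"ry":0,"rz":0,"fingers":1},{"x":1.4,"y":0.2,"z":54,"rx":0,"ry":0,"rz":0,"fingers":1},{"x":1.4,"y":0.2,"z":57,"rx":0,"ry":0,"rz":0,"fingers":1},{"x":1.4,"y":0.2,"z":59,"rx":0,"ry":0,"rz":0,"fingers":1},{"x":1.4,"y":0.2,"z":61,"rx":0,"ry":0,"rz":0,"fingers":1},{"x":1.4,"y":0.2,"z":62,"rx":0,"ry":0,"rz":0,"fingers":1},{"x":1.4,"y":0.2,"z":63,"rx":0,"ry":0,"rz":0,"fingers":1},{"x":1.4,"y":0.2,"z":63.5,"rx":0,"ry":0,"rz":0,"fingers":1},{"x":1.4,"y":0.2,"z":63.5,"rx":0,"ry":0,"rz":0,"fingers":1}]'

```text
time_s: 13.45
tool_pos: [0.6317, 0.2751, 0.0868]
tool_rot: [180.0, 0.0, 89.2]
force: [-3.0, -1.7, 5.1]
grip_width: 0.0618
grasp_force: 20.0
```

Emit:
drive_tool --moves '[{"x":0,"y":0,"z":-0.5,"rx":0,"ry":0,"rz":0,"fingers":-1},{"x":0,"y":0,"z":-0.5,"rx":0,"ry":0,"rz":0,"fingers":-1},{"x":0,"y":0,"z":-0.5,"rx":0,"ry":0,"rz":0,"fingers":-1},{"x":0,"y":0,"z":-0.5,"rx":0,"ry":0,"rz":0,"fingers":-1},{"x":0,"y":0,"z":-20,"rx":0,"ry":0,"rz":0,"fingers":-1},{"x":0,"y":0,"z":-55,"rx":0,"ry":0,"rz":0,"fingers":-1},{"x":0,"y":0,"z":-70,"rx":0,"ry":0,"rz":0,"fingers":-1},{"x":0,"y":0,"z":-70,"rx":0,"ry":0,"rz":0,"fingers":-1},{"x":0,"y":0,"z":-70,"rx":0,"ry":0,"rz":0,"fingers":-1},{"x":0,"y":0,"z":-70,"rx":0,"ry":0,"rz":0,"fingers":-1}]'

```text
time_s: 14.7
tool_pos: [0.6309, 0.2745, 0.154]
tool_rot: [-179.9, 0.1, 89.2]
force: [-0.0, 0.2, -0.4]
grip_width: 0.0869
grasp_force: 0.0
```

```bash
python3 - <<'E'
from h import *
print(sensors.get_obs()['tool_pos'],sensors.get_obs()['qpos'])
plan((628.3,-267.3,120,109.5))
E
```

```text
[0.63086224 0.2744901  0.15398446] [  4.91161149  32.00610237 -43.86528721  81.25433129  22.24801587
  75.73017337 -40.88344072]
(628.3, -267.3, 120, 109.5) shift [-541.7    5.1   34.5] rot [-0.0023  0.0007 -0.3543]
```

Emit:
drive_tool --moves '[{"x":-60,"y":0,"z":0,"rx":0,"ry":0,"rz":-0.03,"fingers":-1},{"x":-120,"y":1,"z":0,"rx":0,"ry":0,"rz":-0.07,"fingers":-1},{"x":-180,"y":2,"z":0,"rx":0,"ry":0,"rz":-0.11,"fingers":-1},{"x":-240,"y":3,"z":5,"rx":0,"ry":0,"rz":-0.16,"fingers":-1},{"x":-300,"y":3,"z":10,"rx":0,"ry":0,"rz":-0.2,"fingers":-1},{"x":-360,"y":4,"z":20,"rx":0,"ry":0,"rz":-0.25,"fingers":-1},{"x":-420,"y":5,"z":30,"rx":0,"ry":0,"rz":-0.3,"fingers":-1},{"x":-480,"y":5,"z":34,"rx":0,"ry":0,"rz":-0.33,"fingers":-1},{"x":-525,"y":5,"z":34,"rx":0,"ry":0,"rz":-0.354,"fingers":-1},{"x":-541,"y":5,"z":34,"rx":0,"ry":0,"rz":-0.354,"fingers":-1},{"x":-541,"y":5,"z":34,"rx":0,"ry":0,"rz":-0.354,"fingers":-1},{"x":-541,"y":5,"z":34,"rx":0,"ry":0,"rz":-0.354,"fingers":-1},{"x":-541,"y":5,"z":34,"rx":0,"ry":0,"rz":-0.354,"fingers":-1},{"x":-541,"y":5,"z":34,"rx":0,"ry":0,"rz":-0.354,"fingers":-1},{"x":-541,"y":5,"z":34,"rx":0,"ry":0,"rz":-0.354,"fingers":-1},{"x":-541,"y":5,"z":34,"rx":0,"ry":0,"rz":-0.354,"fingers":-1}]'

```text
time_s: 16.7
tool_pos: [0.629, -0.2659, 0.1216]
tool_rot: [-180.0, 0.0, 109.5]
force: [-1.0, 0.0, 1.1]
grip_width: 0.0873
grasp_force: 0.0
```

```bash
python3 - <<'E'
from h import *
print(sensors.get_obs()['qpos'])
plan((628.3,-267.3,17,109.5))
c=shot('scene','s3.png')
cv2.imwrite('pics/crop5.png',cv2.resize(cv2.cvtColor(c['image'][250:430,270:470],cv2.COLOR_RGB2BGR),None,fx=3,fy=3,interpolation=cv2.INTER_CUBIC))
E
```

```text
[ 49.69622888  31.81784265 -40.50703188  84.26568529  21.1515388
  71.70084028  26.28227231]
(628.3, -267.3, 17, 109.5) shift [ -1.1  -1.1 104.6] rot [-0.      0.0001 -0.0002]
```

View pics/crop5.png

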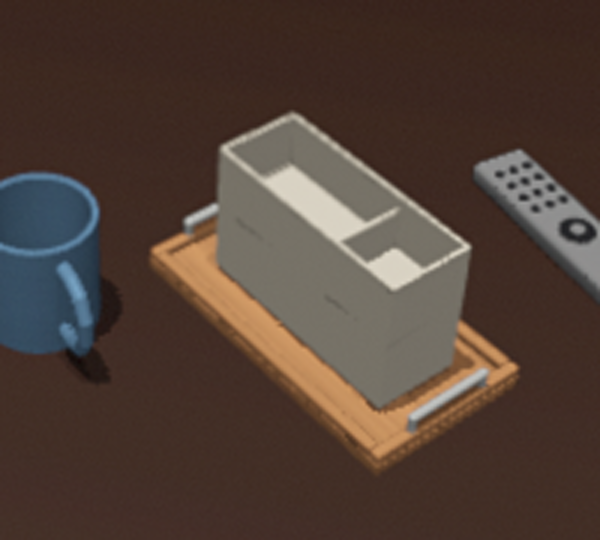

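The middle tier is seated flush. Its rim corners are at crop (392,290), (470,246), (220,150) and (295,114).

Emit:
drive_tool --moves '[{"x":-1,"y":-1,"z":50,"rx":0,"ry":0,"rz":0,"fingers":-1},{"x":-1,"y":-1,"z":80,"rx":0,"ry":0,"rz":0,"fingers":-1},{"x":-1,"y":-1,"z":104,"rx":0,"ry":0,"rz":0,"fingers":-1},{"x":-1,"y":-1,"z":104,"rx":0,"ry":0,"rz":0,"fingers":-1},{"x":-1,"y":-1,"z":104,"rx":0,"ry":0,"rz":0,"fingers":1},{"x":-1,"y":-1,"z":104,"rx":0,"ry":0,"rz":0,"fingers":1},{"x":-1,"y":-1,"z":104,"rx":0,"ry":0,"rz":0,"fingers":1},{"x":-1,"y":-1,"z":104,"rx":0,"ry":0,"rz":0,"fingers":1},{"x":-1,"y":-1,"z":104,"rx":0,"ry":0,"rz":0,"fingers":1},{"x":-1,"y":-1,"z":104,"rx":0,"ry":0,"rz":0,"fingers":1}]' --force 20

```text
time_s: 18.0
tool_pos: [0.6287, -0.2677, 0.0186]
tool_rot: [180.0, 0.1, 109.5]
force: [-1.3, 0.3, 5.1]
grip_width: 0.0614
grasp_force: 20.0
```

```bash
python3 - <<'E'
from h import *
import pickle
c=pickle.load(open('d0.pkl','rb'))['scene']
P=[onz(c,270+(x-1)/3,250+(y-1)/3,.111)*1000 for x,y in [(392,290),(470,246),(220,150),(295,114)]];print(np.round(P,1),np.mean(P,0))
print(sensors.get_obs()['tool_pos'])
plan((628.3,-267.3,190,109.5),(631.4,277,190,89.2))
E
```

```text
[[665.1 355.7 111. ]
 [602.4 356.6 111. ]
 [663.4 198.5 111. ]
 [600.3 198.5 111. ]] [632.80532965 277.33246293 111.        ]
[ 0.62866575 -0.26769079  0.01855739]
(628.3, -267.3, 190, 109.5) shift [ 3.000e-01 -1.000e-01 -1.714e+02] rot [ 0.0004  0.0011 -0.0005]
(631.4, 277, 190, 89.2) shift [ 512.4  184.2 -172. ] rot [0.0006 0.0011 0.3538]
```

Emit:
drive_tool --moves '[{"x":0,"y":0,"z":-20,"rx":0,"ry":0,"rz":0,"fingers":1},{"x":0,"y":0,"z":-60,"rx":0,"ry":0,"rz":0,"fingers":1},{"x":5,"y":2,"z":-110,"rx":0,"ry":0,"rz":0,"fingers":1},{"x":35,"y":12,"z":-150,"rx":0,"ry":0,"rz":0.02,"fingers":1},{"x":75,"y":27,"z":-165,"rx":0,"ry":0,"rz":0.05,"fingers":1},{"x":120,"y":43,"z":-165,"rx":0,"ry":0,"rz":0.08,"fingers":1},{"x":165,"y":59,"z":-165,"rx":0,"ry":0,"rz":0.11,"fingers":1},{"x":210,"y":75,"z":-165,"rx":0,"ry":0,"rz":0.14,"fingers":1},{"x":255,"y":92,"z":-165,"rx":0,"ry":0,"rz":0.17,"fingers":1},{"x":300,"y":108,"z":-165,"rx":0,"ry":0,"rz":0.2,"fingers":1},{"x":345,"y":124,"z":-165,"rx":0,"ry":0,"rz":0.23,"fingers":1},{"x":390,"y":140,"z":-165,"rx":0,"ry":0,"rz":0.26,"fingers":1},{"x":435,"y":156,"z":-165,"rx":0,"ry":0,"rz":0.3,"fingers":1},{"x":475,"y":171,"z":-165,"rx":0,"ry":0,"rz":0.33,"fingers":1},{"x":500,"y":180,"z":-165,"rx":0,"ry":0,"rz":0.354,"fingers":1},{"x":512,"y":184,"z":-165,"rx":0,"ry":0,"rz":0.354,"fingers":1},{"x":512,"y":184,"z":-165,"rx":0,"ry":0,"rz":0.354,"fingers":1},{"x":512,"y":184,"z":-165,"rx":0,"ry":0,"rz":0.354,"fingers":1},{"x":512,"y":184,"z":-165,"rx":0,"ry":0,"rz":0.354,"fingers":1},{"x":512,"y":184,"z":-165,"rx":0,"ry":0,"rz":0.354,"fingers":1}]'

```text
time_s: 20.5
tool_pos: [0.6314, 0.2756, 0.1826]
tool_rot: [180.0, 0.0, 89.1]
force: [-0.3, 0.7, 0.0]
grip_width: 0.0619
grasp_force: 20.0
```

```bash
python3 - <<'E'
from h import *
print(sensors.get_obs()['qpos'])
plan((631.5,276.4,124.6,89.2))
c=shot('scene','s4.png')
cv2.imwrite('pics/crop6.png',cv2.resize(cv2.cvtColor(c['image'][230:410,270:470],cv2.COLOR_RGB2BGR),None,fx=3,fy=3,interpolation=cv2.INTER_CUBIC))
E
```

```text
[  5.41103272  31.19881904 -45.15283711  79.2772653   22.0407848
  78.48806527 -40.79114525]
(631.5, 276.4, 124.6, 89.2) shift [ 0.8  0.1 58. ] rot [ 0.0001  0.0005 -0.0015]
```

View pics/crop6.png

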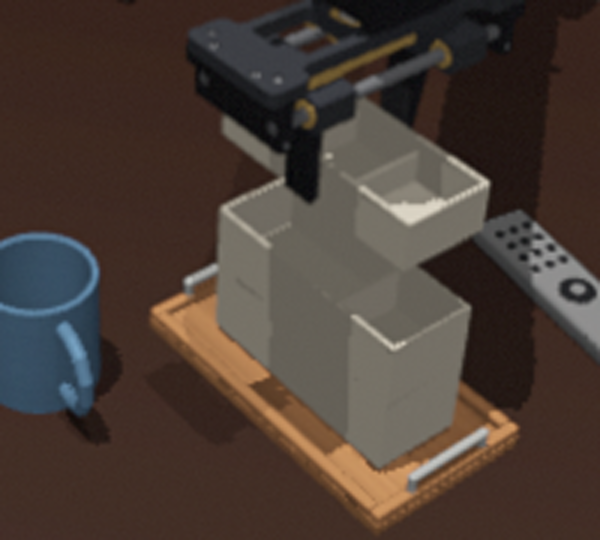

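The held shallow tier has corners at crop (410,226) and (489,183). The middle rim's are at (393,350) and (470,306).

```bash
python3 - <<'E'
from h import *
import pickle
c=pickle.load(open('d0.pkl','rb'))['scene']
for z,L in ((.202,[(410,226),(489,183)]),(.111,[(393,350),(470,306)])):
    for x,y in L: print(z,np.round(onz(c,270+(x-1)/3,230+(y-1)/3,z)*1000,1))
E
```

```text
0.202 [664.7 357.3 202. ]
0.202 [602.7 356.7 202. ]
0.111 [664.6 356.1 111. ]
0.111 [602.4 356.6 111. ]
```

Aligned within 1 mm, so I'll lower it.

Emit:
drive_tool --moves '[{"x":0.3,"y":0.1,"z":25,"rx":0,"ry":0,"rz":0,"fingers":1},{"x":0.3,"y":0.1,"z":42,"rx":0,"ry":0,"rz":0,"fingers":1},{"x":0.3,"y":0.1,"z":50,"rx":0,"ry":0,"rz":0,"fingers":1},{"x":0.3,"y":0.1,"z":53,"rx":0,"ry":0,"rz":0,"fingers":1},{"x":0.3,"y":0.1,"z":55,"rx":0,"ry":0,"rz":0,"fingers":1},{"x":0.3,"y":0.1,"z":57,"rx":0,"ry":0,"rz":0,"fingers":1},{"x":0.3,"y":0.1,"z":58,"rx":0,"ry":0,"rz":0,"fingers":1},{"x":0.3,"y":0.1,"z":59,"rx":0,"ry":0,"rz":0,"fingers":1},{"x":0.3,"y":0.1,"z":59,"rx":0,"ry":0,"rz":0,"fingers":1}]'

```text
time_s: 21.68
tool_pos: [0.6313, 0.2772, 0.1245]
tool_rot: [180.0, 0.0, 89.2]
force: [-2.3, -1.5, 5.5]
grip_width: 0.0616
grasp_force: 20.0
```

Emit:
drive_tool --moves '[{"x":0,"y":0,"z":-0.5,"rx":0,"ry":0,"rz":0,"fingers":-1},{"x":0,"y":0,"z":-0.5,"rx":0,"ry":0,"rz":0,"fingers":-1},{"x":0,"y":0,"z":-0.5,"rx":0,"ry":0,"rz":0,"fingers":-1},{"x":0,"y":0,"z":-0.5,"rx":0,"ry":0,"rz":0,"fingers":-1},{"x":0,"y":0,"z":-20,"rx":0,"ry":0,"rz":0,"fingers":-1},{"x":0,"y":0,"z":-50,"rx":0,"ry":0,"rz":0,"fingers":-1},{"x":0,"y":0,"z":-60,"rx":0,"ry":0,"rz":0,"fingers":-1},{"x":0,"y":0,"z":-60,"rx":0,"ry":0,"rz":0,"fingers":-1},{"x":0,"y":0,"z":-60,"rx":0,"ry":0,"rz":0,"fingers":-1},{"x":0,"y":0,"z":-60,"rx":0,"ry":0,"rz":0,"fingers":-1}]'

```text
time_s: 22.92
tool_pos: [0.6306, 0.2767, 0.1822]
tool_rot: [-179.9, 0.1, 89.2]
force: [1.0, -0.2, 0.4]
grip_width: 0.0869
grasp_force: 0.0
```

```bash
python3 - <<'E'
from h import *
plan((440.5,-278,110,102))
E
```

```text
(440.5, -278, 110, 102) shift [-557.2 -182.2   73.1] rot [-0.0019  0.0007 -0.2234]
```

Emit:
drive_tool --moves '[{"x":-55,"y":-18,"z":0,"rx":0,"ry":0,"rz":-0.02,"fingers":-1},{"x":-110,"y":-36,"z":0,"rx":0,"ry":0,"rz":-0.04,"fingers":-1},{"x":-165,"y":-54,"z":0,"rx":0,"ry":0,"rz":-0.06,"fingers":-1},{"x":-220,"y":-72,"z":5,"rx":0,"ry":0,"rz":-0.09,"fingers":-1},{"x":-275,"y":-90,"z":15,"rx":0,"ry":0,"rz":-0.11,"fingers":-1},{"x":-330,"y":-108,"z":25,"rx":0,"ry":0,"rz":-0.13,"fingers":-1},{"x":-385,"y":-126,"z":35,"rx":0,"ry":0,"rz":-0.15,"fingers":-1},{"x":-440,"y":-144,"z":50,"rx":0,"ry":0,"rz":-0.18,"fingers":-1},{"x":-495,"y":-162,"z":65,"rx":0,"ry":0,"rz":-0.2,"fingers":-1},{"x":-540,"y":-177,"z":72,"rx":0,"ry":0,"rz":-0.223,"fingers":-1},{"x":-556,"y":-182,"z":72,"rx":0,"ry":0,"rz":-0.223,"fingers":-1},{"x":-556,"y":-182,"z":72,"rx":0,"ry":0,"rz":-0.223,"fingers":-1},{"x":-556,"y":-182,"z":72,"rx":0,"ry":0,"rz":-0.223,"fingers":-1},{"x":-556,"y":-182,"z":72,"rx":0,"ry":0,"rz":-0.223,"fingers":-1},{"x":-556,"y":-182,"z":72,"rx":0,"ry":0,"rz":-0.223,"fingers":-1},{"x":-556,"y":-182,"z":72,"rx":0,"ry":0,"rz":-0.223,"fingers":-1}]'

```text
time_s: 24.92
tool_pos: [0.4416, -0.2759, 0.1116]
tool_rot: [180.0, 0.0, 102.0]
force: [0.6, -0.5, 0.3]
grip_width: 0.0867
grasp_force: 0.0
```

```bash
python3 - <<'E'
from h import *
print(sensors.get_obs()['qpos'])
plan((440.5,-278,11.5,102))
c=shot('scene','s5.png')
cv2.imwrite('pics/crop7.png',cv2.resize(cv2.cvtColor(c['image'][180:410,220:480],cv2.COLOR_RGB2BGR),None,fx=2.5,fy=2.5,interpolation=cv2.INTER_CUBIC))
E
```

```text
[ 61.83462739  10.88432421 -35.67707969 108.60992393   7.13000995
  62.68429594  35.39293078]
(440.5, -278, 11.5, 102) shift [ -1.8  -1.5 100.1] rot [0.     0.0002 0.0005]
```

View pics/crop7.png

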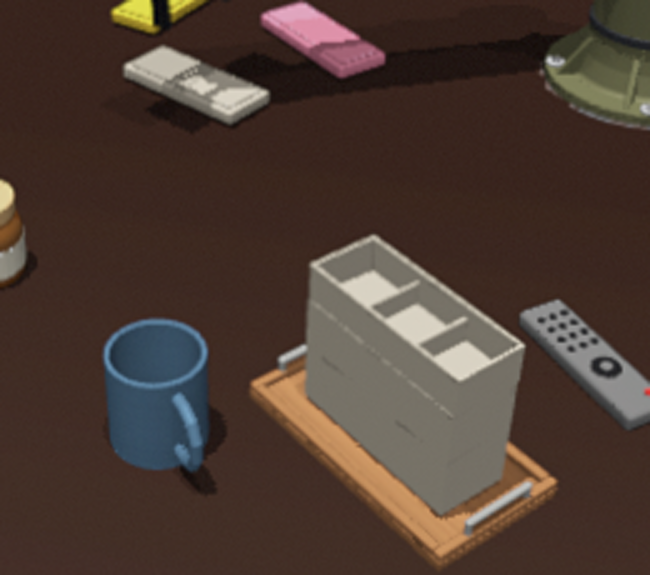

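The shallow tier is seated, with rim corners at crop (312,266), (374,238), (522,346) and (460,382). Now the lid.

Emit:
drive_tool --moves '[{"x":-1.3,"y":-1,"z":50,"rx":0,"ry":0,"rz":0,"fingers":-1},{"x":-1.3,"y":-1,"z":80,"rx":0,"ry":0,"rz":0,"fingers":-1},{"x":-1.3,"y":-1,"z":94,"rx":0,"ry":0,"rz":0,"fingers":-1},{"x":-1.3,"y":-1,"z":99,"rx":0,"ry":0,"rz":0,"fingers":-1},{"x":-1.3,"y":-1,"z":99,"rx":0,"ry":0,"rz":0,"fingers":-1},{"x":-1.3,"y":-1,"z":99,"rx":0,"ry":0,"rz":0,"fingers":1},{"x":-1.3,"y":-1,"z":99,"rx":0,"ry":0,"rz":0,"fingers":1},{"x":-1.3,"y":-1,"z":99,"rx":0,"ry":0,"rz":0,"fingers":1},{"x":-1.3,"y":-1,"z":99,"rx":0,"ry":0,"rz":0,"fingers":1},{"x":-1.3,"y":-1,"z":99,"rx":0,"ry":0,"rz":0,"fingers":1},{"x":-1.3,"y":-1,"z":99,"rx":0,"ry":0,"rz":0,"fingers":1}]' --force 20

```text
time_s: 26.35
tool_pos: [0.4406, -0.2782, 0.013]
tool_rot: [-180.0, 0.0, 102.0]
force: [-2.7, 1.0, 5.9]
grip_width: 0.0658
grasp_force: 20.0
```

```bash
python3 - <<'E'
from h import *
import pickle
c=pickle.load(open('d0.pkl','rb'))['scene']
P=[onz(c,220+(x-1)/2.5,180+(y-1)/2.5,.144)*1000 for x,y in [(312,266),(374,238),(522,346),(460,382)]];print(np.round(P,1),np.mean(P,0))
print(sensors.get_obs()['tool_pos'])
plan((440,-278,180,102),(631.4,276.8,210,89.2))
E
```

```text
[[662.5 200.1 144. ]
 [601.7 200.8 144. ]
 [604.  357.7 144. ]
 [664.2 358.3 144. ]] [633.11168142 279.21656163 144.        ]
[ 0.44058948 -0.27816945  0.01300654]
(440, -278, 180, 102) shift [   0.2   -0.6 -167. ] rot [-0.0004  0.0006 -0.0006]
(631.4, 276.8, 210, 89.2) shift [ 503.2  301.7 -197.4] rot [-0.0003  0.0006  0.2228]
```

Emit:
drive_tool --moves '[{"x":0,"y":0,"z":-20,"rx":0,"ry":0,"rz":0,"fingers":1},{"x":0,"y":0,"z":-65,"rx":0,"ry":0,"rz":0,"fingers":1},{"x":5,"y":3,"z":-120,"rx":0,"ry":0,"rz":0,"fingers":1},{"x":35,"y":21,"z":-170,"rx":0,"ry":0,"rz":0.01,"fingers":1},{"x":75,"y":45,"z":-195,"rx":0,"ry":0,"rz":0.03,"fingers":1},{"x":120,"y":72,"z":-195,"rx":0,"ry":0,"rz":0.05,"fingers":1},{"x":165,"y":99,"z":-195,"rx":0,"ry":0,"rz":0.07,"fingers":1},{"x":210,"y":126,"z":-195,"rx":0,"ry":0,"rz":0.09,"fingers":1},{"x":255,"y":153,"z":-195,"rx":0,"ry":0,"rz":0.11,"fingers":1},{"x":300,"y":180,"z":-195,"rx":0,"ry":0,"rz":0.13,"fingers":1},{"x":345,"y":207,"z":-195,"rx":0,"ry":0,"rz":0.15,"fingers":1},{"x":390,"y":234,"z":-195,"rx":0,"ry":0,"rz":0.17,"fingers":1},{"x":435,"y":261,"z":-195,"rx":0,"ry":0,"rz":0.19,"fingers":1},{"x":475,"y":285,"z":-195,"rx":0,"ry":0,"rz":0.21,"fingers":1},{"x":495,"y":297,"z":-195,"rx":0,"ry":0,"rz":0.223,"fingers":1},{"x":504,"y":302,"z":-195,"rx":0,"ry":0,"rz":0.223,"fingers":1},{"x":504,"y":302,"z":-195,"rx":0,"ry":0,"rz":0.223,"fingers":1},{"x":504,"y":302,"z":-195,"rx":0,"ry":0,"rz":0.223,"fingers":1},{"x":504,"y":302,"z":-195,"rx":0,"ry":0,"rz":0.223,"fingers":1},{"x":504,"y":302,"z":-195,"rx":0,"ry":0,"rz":0.223,"fingers":1}]'

```text
time_s: 28.85
tool_pos: [0.6318, 0.2769, 0.2077]
tool_rot: [180.0, 0.0, 89.1]
force: [-1.4, -0.1, -0.8]
grip_width: 0.0659
grasp_force: 20.0
```

```bash
python3 - <<'E'
from h import *
plan((631.4,277.6,152,89.2))
c=shot('scene','s6.png')
cv2.imwrite('pics/crop8.png',cv2.resize(cv2.cvtColor(c['image'][220:400,280:480],cv2.COLOR_RGB2BGR),None,fx=3,fy=3,interpolation=cv2.INTER_CUBIC))
E
```

```text
(631.4, 277.6, 152, 89.2) shift [ 0.8 -0.4 55.7] rot [ 0.0004  0.0005 -0.0012]
```

View pics/crop8.png

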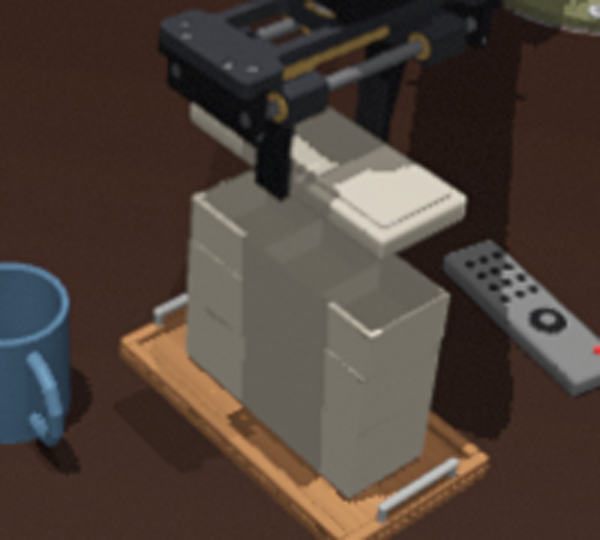

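The held lid's near corners are at crop (384,236) and (466,195). The shallow rim's are at (374,336) and (448,294).

```bash
python3 - <<'E'
from h import *
import pickle
c=pickle.load(open('d0.pkl','rb'))['scene']
for z,L in ((.2147,[(384,236),(466,195)]),(.144,[(374,336),(448,294)])):
    for x,y in L: print(z,np.round(onz(c,280+(x-1)/3,220+(y-1)/3,z)*1000,1))
E
```

```text
0.2147 [663.2 357.  214.7]
0.2147 [601.  358.3 214.7]
0.144 [662.  357.7 144. ]
0.144 [602.5 357.7 144. ]
```

Emit:
drive_tool --moves '[{"x":1.3,"y":-0.2,"z":25,"rx":0,"ry":0,"rz":0,"fingers":1},{"x":1.3,"y":-0.2,"z":40,"rx":0,"ry":0,"rz":0,"fingers":1},{"x":1.3,"y":-0.2,"z":47,"rx":0,"ry":0,"rz":0,"fingers":1},{"x":1.3,"y":-0.2,"z":50,"rx":0,"ry":0,"rz":0,"fingers":1},{"x":1.3,"y":-0.2,"z":52,"rx":0,"ry":0,"rz":0,"fingers":1},{"x":1.3,"y":-0.2,"z":54,"rx":0,"ry":0,"rz":0,"fingers":1},{"x":1.3,"y":-0.2,"z":55.5,"rx":0,"ry":0,"rz":0,"fingers":1},{"x":1.3,"y":-0.2,"z":56.5,"rx":0,"ry":0,"rz":0,"fingers":1},{"x":1.3,"y":-0.2,"z":56.5,"rx":0,"ry":0,"rz":0,"fingers":1}]'

```text
time_s: 30.02
tool_pos: [0.6315, 0.2793, 0.1521]
tool_rot: [180.0, 0.0, 89.2]
force: [-1.6, -1.6, 5.3]
grip_width: 0.0658
grasp_force: 20.0
```

Home at 152.1 mm (152 expected). I'll release and retreat.

Emit:
drive_tool --moves '[{"x":0,"y":0,"z":-0.5,"rx":0,"ry":0,"rz":0,"fingers":-1},{"x":0,"y":0,"z":-0.5,"rx":0,"ry":0,"rz":0,"fingers":-1},{"x":0,"y":0,"z":-0.5,"rx":0,"ry":0,"rz":0,"fingers":-1},{"x":0,"y":0,"z":-0.5,"rx":0,"ry":0,"rz":0,"fingers":-1},{"x":0,"y":0,"z":-20,"rx":0,"ry":0,"rz":0,"fingers":-1},{"x":0,"y":0,"z":-50,"rx":0,"ry":0,"rz":0,"fingers":-1},{"x":0,"y":0,"z":-70,"rx":0,"ry":0,"rz":0,"fingers":-1},{"x":0,"y":0,"z":-70,"rx":0,"ry":0,"rz":0,"fingers":-1},{"x":-50,"y":0,"z":-70,"rx":0,"ry":0,"rz":0,"fingers":-1},{"x":-110,"y":0,"z":-70,"rx":0,"ry":0,"rz":0,"fingers":-1},{"x":-170,"y":0,"z":-70,"rx":0,"ry":0,"rz":0,"fingers":-1},{"x":-230,"y":0,"z":-70,"rx":0,"ry":0,"rz":0,"fingers":-1},{"x":-260,"y":0,"z":-70,"rx":0,"ry":0,"rz":0,"fingers":-1},{"x":-260,"y":0,"z":-70,"rx":0,"ry":0,"rz":0,"fingers":-1},{"x":-260,"y":0,"z":-70,"rx":0,"ry":0,"rz":0,"fingers":-1},{"x":-260,"y":0,"z":-70,"rx":0,"ry":0,"rz":0,"fingers":-1}]'

```text
time_s: 32.02
tool_pos: [0.6274, 0.0217, 0.2209]
tool_rot: [-180.0, -0.0, 89.4]
force: [-0.3, -0.3, -0.5]
grip_width: 0.0874
grasp_force: 0.0
```

```bash
python3 - <<'E'
from h import *
c=shot('scene','s7.png')
cv2.imwrite('pics/crop9.png',cv2.resize(cv2.cvtColor(c['image'][220:420,240:500],cv2.COLOR_RGB2BGR),None,fx=3,fy=3,interpolation=cv2.INTER_CUBIC))
E
```

```text
(no output)
```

View pics/crop9.png

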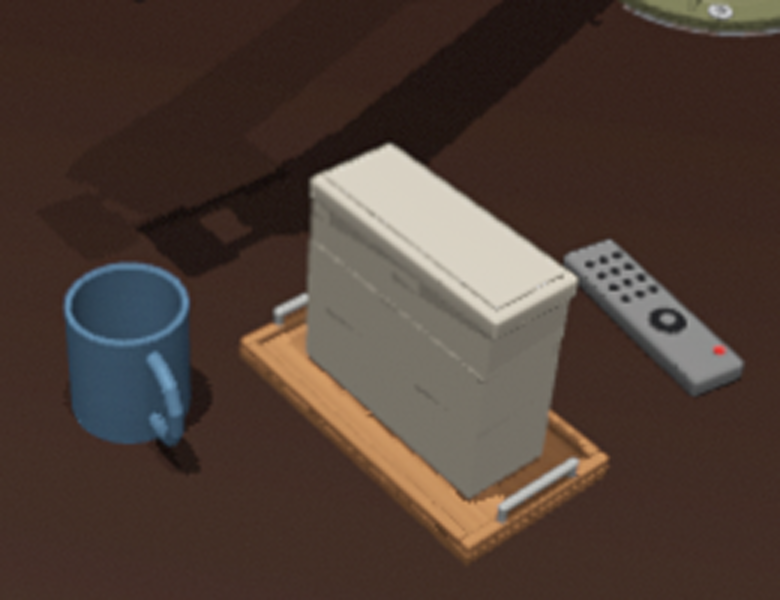

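The stack stands upright in the tray with the lid flush, its near corner at crop (497,333). The mug at (128,350) and the remote at (655,315) have not moved. I'll hand in.

```bash
python3 -c "
from cell import workorder
print(workorder.sign_off())"
```

```text
the job is handed in; nothing more can be done
None
```

The lunch box is back together on the tray (deep, one-partition and two-partition boxes, then the lid): each piece reached its expected seated height within 0.1 mm, the stack stands free and upright, and the job is handed in at about 32 s with the mug and remote unmoved in the last picture; the candle jar was outside that crop, and the arm was not taken near it.

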